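# Rap the last roller out of its tube

### The arm

A 7-joint arm with a two-finger parallel gripper is mounted at the origin on the work surface. World frame = base frame: x ahead of the robot, y to its left, z up, the work surface at z = 0. Lengths are in m, angles in rad, forces in N, time in s.
With the tool pointing down it reaches from about 0.4 to 0.9 m from the base axis. Payload 5.6 kg.
Tool frame: the origin (TCP) lies midway between the tips of the shut fingers; the grasp point (between the pads) lies 19 mm behind it; z points along the fingers, y is the line along which they close (so a half turn about z gives the same grasp; the last joint's range is limited). The gripper opens to 92 mm and grips with 3 to 60 N. Pads are 20 mm wide; open, the fingers measure 128 mm over their backs; the gripper's body (75 mm by 189 mm) begins 69 mm behind the grasp point.
Start: joints at [-1.221, 0.468, -0.012, 1.603, 0.006, 1.071, -0.056], TCP at [0.249, 0.6, 0.215] pointing down, gripper open.
Joint ranges: [-2.53, 2.53], [-0.31, 2.02], [-1.57, 1.55], [0.28, 2.44], [-1.29, 4.43], [0.15, 1.84], [-2.92, 2.92]. Speed limits (rad/s): [2.57, 2.57, 3.14, 3.14, 3.14, 3.14, 3.14].

### API

Orientations are given as a 3x3 rotation matrix whose columns are the frame's x, y, z axes.
In Python, from station import env, effector, solver, viewer, workorder, search_frame, tip_of gives the robot as it stands. Calls block until the motion is done:
- env.reach(position, orientation): joint-space move of the TCP to a pose.
- env.movel(position, frame=None, rate=0.15): straight line of the TCP; frame=None keeps the orientation; rate is the mean speed in m/s.
- env.goto_joints(angles): joint-space move.
- effector.release() and effector.grasp(squeeze=None): open the fingers fully, or close them until they stop; squeeze is the grip in N (None keeps the last).
- env.pause(seconds).
- solver.inverse_kinematics(position, orientation): joint angles nearest the present ones, or None.
- env.sense(): the state.
- viewer.read_camera(name): name is "side" or "top" or "wrist"; returns (picture, depth): 420x560x3 uint8, red, green, blue; 420x560 float32, m along the optical axis (not along the pixel's ray), 0 where there is no reading.
- viewer.camera_info(name): a dict with "intrinsics" (3x3 intrinsics, pixels), "eye" and "rotation" of the camera in the world; the wrist camera has in their place "T_tool_cam" (4x4, takes a point from camera to tool coordinates, whose origin is the TCP and whose axes are the flange's). Camera axes: x right, y up, looking along -z (the intrinsics and any distortion apply to the point x, -y, -z); pixel columns grow to the right and rows downward; lengths in m; the calibration is good to about 2 mm. The wrist camera is an equidistant fisheye: a pixel r from the principal point sees the ray r / f radians off the axis. A picture is of the moment at which its call begins: read the wrist's pose just before it. camera_info takes no time and is no camera call.
A pose or a line that the arm cannot do raises env.PlanningError and nothing moves.
- workorder.finish_job(): hands the job in; it is judged then, once.
Trained networks look in the newest picture that a camera, given by its name, has taken for a name from the list of things; names that differ only in an ending like _2 or _b are one class to them, and where a whole thing is asked for, a point or a joint stands for the part that bears it (a point fixed in the world has none). Each returns a list of dicts, best first, with "score" (0 to 1); they miss things now and then, are a little off and sometimes report something else, mostly with a low value. They report only what shows in the picture. A call takes as long as a camera call.
- search_frame(camera, name): "at" ([x, y, z] in m, in world coordinates, good to about 4 mm: the middle of the surface that is visible of it).
- tip_of(camera, name): "at" ([x, y, z] in m, in world coordinates, good to about 4 mm: a listed point, or the origin of a listed thing).
The state is a dict: "t": time; "joint_positions": joint angles; "joint_velocities": joint speeds; "tau": joint torques, N m; "ee_pos": TCP position; "tcp_rot": TCP orientation; "wrist_force": force on the tool from outside, world axes, zero at the start; "moment": the same for the moment, N m; "gripper_width": finger opening in m; "grasp_force": force on a finger pad.
Only numpy, scipy, OpenCV 4.12 (cv2) and the standard library are available. Lean on these libraries where they do the work, as an engineer would, in place of code of your own. Each camera call takes 0.05 s, during which the arm holds its last target. There are 200 camera calls.

### The job

A brass roller is stuck in the clear tube with the square red cap, which leans mouth-down in the aluminium rest. Take the tube by its cap, hold it upright with its mouth down over the black rubber pad and rap the mouth on the pad, as often as needed, until the roller comes loose; it must not fall out from a height. Leave the roller standing upright on the pad, put the empty tube back in the rest as it was, leaning mouth-down and fully down on the foot plate, and leave everything else alone.

Things in the scene. Friction and masses are not known exactly. Their poses are not given: they have to be found in the camera images.
- tube: Clear tube with red cap, 90 g, in the rest at the start. Origin: centre of its open mouth; z runs along it to the closed capped end (up when held mouth down). Outside 38 mm, bore 32 mm. The cap, a 40 x 40 mm block at z = 89 to 123 mm, flats facing the tube's x and y, is sprung: pushed towards the mouth it slides up to 12 mm along it at 3 to 6 N. Inside at z = 55 to 65 mm: four grey sprung lips.
- tube_cap (a point): Grip point in the red cap, on the tube's axis, 110 mm from the mouth while the cap is not pushed down (it moves with the cap; hanging, the tube draws it fully out). In the rest grip the flats that face the rest's y; nothing stands beside them. The tube has 2 mm of play round a freed roller and can be lifted straight up off it (45 mm or more).
- roller: Brass roller, 28 mm diameter, 40 mm long, 170 to 230 g. Origin: centre of its end nearer the mouth; z as the tube's. At the start this end is 34 mm inside the mouth, the other pinched by the lips with 2.1 to 4.2 times its weight: pressing or slow motion hardly moves it; a brisk rap (0.1 to 0.3 m/s) slips it 1 to 8 mm. With its origin under 15 mm from the mouth it is free and drops by itself.
- pad: Rapping pad: square black rubber sheet 130 x 130 mm on a steel plate, fixed to the table. Origin: centre of its underside, on the table; the rubber's top is 16 mm above it. It hardly gives. The sprung cap takes up a blow carried a few mm (up to 10) past the first touch.
- rest: Fixed aluminium cradle on grey base 130 x 90 x 10 mm; holds the tube leaning 30 degrees from vertical to the rest's -x (roughly towards the robot). Origin: centre of the base's underside, z up. A back plate lies under the tube up to 72 mm from the foot plate; side walls 20.5 mm either side of the tube's axis. The upper, +x side is open: the tube can be lifted straight up and lowered straight in.
- rest_seat (a point): Point at the centre of the foot plate's upper face, where the centre of the tube's mouth lies when the tube is fully home in the rest; it is 20 mm to +x and 42 mm up from the rest's origin.
- rest_cap (a point): Where the centre of the cap's grip point (tube_cap) lies when the tube is fully home in the rest: 110 mm from rest_seat along the 30 degree lean.
- tray: Blue open tray 100 x 150 x 25 mm with three rollers like the stuck one in it (leave alone). Origin: centre of its underside.
- caliper: Digital caliper lying flat, 200 mm long along its x, up to 14 mm thick, between pad and rest (leave alone). Origin: centre of its underside.
- mouse: Black computer mouse, 62 mm across, 36 mm high (leave alone). Origin: centre of its underside.
- cleaner: White bottle, 52 mm diameter, 140 mm high (leave alone). Origin: centre of its underside.
- spare: Spare clear tube with a round blue cap, 42 mm across, 107 mm high, standing mouth down (leave alone). Origin: centre of its underside.
- driver: Screwdriver lying flat (leave alone). Origin: centre of its underside.

How it is judged:
By the outcome, as a careful person would: the job done as asked, in the order asked, and still so for the second after the job is handed in, with the robot touching nothing.
It also fails if it takes over 45 s, if anything falls off the work surface, if the arm or the gripper's body presses on something with over 40 N, if the wrist force passes 120 N, or if a joint passes its speed limit or range.

## Working session

There is one attempt and no reset: what is moved stays moved. The work goes in short steps, each a Python script; the robot and the scene stay as the last script left them, time stands still between calls to the robot, and variables do not carry over. Pictures are saved under pics/ and viewed, at most 10 in all, crops included, and the job is handed in when it is done.

```bash
ls; mkdir -p pics; python3 - <<'E'
from station import *
import cv2,numpy as np
for c in ["top","side"]:
    im,d=viewer.read_camera(c); cv2.imwrite(f"pics/{c}0.png",im[:,:,::-1]); np.save(f"{c}0.npy",d)
    i=viewer.camera_info(c); print(c,i)
    for n in ["tube_cap","rest","rest_seat","rest_cap","pad","tube","roller","caliper"]:
        for f in (search_frame,tip_of):
            r=f(c,n); print(n,f.__name__,[(np.round(q["at"],3).tolist(),round(q["score"],2)) for q in r[:2]])
s=env.sense(); print(s["t"],s["tcp_rot"],s["wrist_force"])
E
```

```text
pics
top {'intrinsics': array([[400.1925132 ,   0.        , 287.9371195 ],
       [  0.        , 400.1925132 , 209.22267415],
       [  0.        ,   0.        ,   1.        ]]), 'eye': array([0.53708425, 0.02464555, 1.24602253]), 'rotation': array([[-0.00543456,  0.99832217, -0.05764812],
       [-0.99994654, -0.00491815,  0.00909605],
       [ 0.00879726,  0.05769447,  0.99829553]])}
tube_cap call [([0.531, -0.152, 0.147], 0.6)]
tube_cap call [([0.534, -0.159, 0.136], 0.77)]
rest call [([0.58, -0.129, 0.01], 0.76)]
rest call [([0.566, -0.15, -0.001], 0.94), ([0.586, -0.149, 0.042], 0.57)]
rest_seat call [([0.582, -0.128, 0.011], 0.65)]
rest_seat call [([0.59, -0.143, 0.042], 0.58)]
rest_cap call [([0.582, -0.128, 0.01], 0.92)]
rest_cap call [([0.53, -0.158, 0.139], 0.95)]
pad call [([0.516, 0.207, 0.02], 0.88)]
pad call [([0.518, 0.207, 0.005], 0.67)]
tube call [([0.547, -0.148, 0.144], 0.84)]
tube call [([0.586, -0.144, 0.042], 0.8)]
roller call []
roller call []
caliper call [([0.572, -0.001, 0.008], 0.66)]
caliper call [([0.57, -0.005, 0.001], 0.75), ([0.754, 0.03, -0.001], 0.59
[... 641 characters left out ...]
, 0.444, -0.004], 0.54)]
rest_seat call [([0.554, -0.171, 0.005], 0.96)]
rest_seat call [([0.589, -0.147, 0.042], 0.75)]
rest_cap call [([0.553, -0.169, 0.01], 0.66)]
rest_cap call [([0.533, -0.156, 0.14], 0.69)]
pad call [([0.532, -0.164, 0.147], 0.74)]
pad call [([0.521, 0.211, -0.001], 0.98)]
tube call [([0.533, -0.163, 0.139], 0.61)]
tube call [([0.584, -0.146, 0.038], 0.79)]
roller call []
roller call []
caliper call [([0.566, -0.014, 0.012], 0.74)]
caliper call [([0.566, -0.011, 0.002], 0.62)]
1.7 [[-9.23807390e-01  3.82857552e-01  8.91641015e-06]
 [ 3.82857552e-01  9.23807390e-01 -2.78923551e-05]
 [-1.89158444e-05 -2.23534488e-05 -1.00000000e+00]] [-0.44516504  0.40287013 -1.05390952]
```

View pics/top0.png

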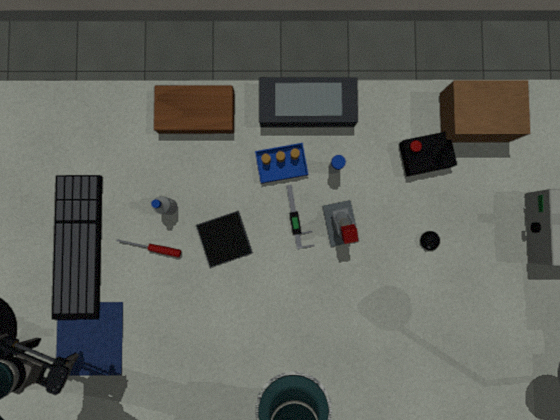

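View pics/side0.png

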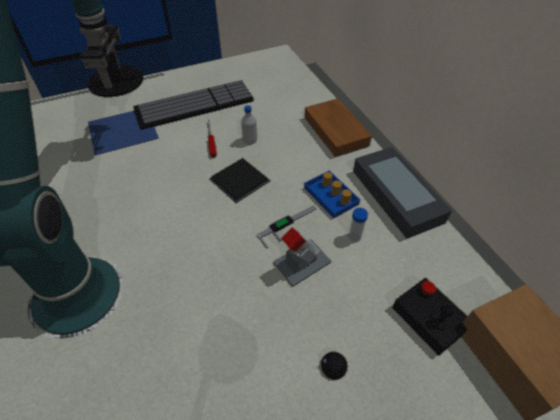

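Top: pad at (224,238), rest base at (340,222), red cap at (349,232), leaning towards the robot; caliper between them at (295,222). The side view agrees: cap (293,240), pad (240,180). Next come the rest's yaw from depth and the first move, to a pre-grasp.

```bash
cat > h.py <<'E'
from station import *
import numpy as np, cv2
def cloud(c,d):
    i=viewer.camera_info(c);K=i["intrinsics"];v,u=np.indices(d.shape)
    p=np.stack([(u-K[0,2])/K[0,0]*d,-(v-K[1,2])/K[1,1]*d,-d],-1)
    return p@i["rotation"].T+i["eye"]
def frame(yaw,tilt):  # tool z along -tube axis; tube leans by tilt to rest -x; tool y = rest -y
    x=np.array([np.cos(yaw),np.sin(yaw),0]);y=np.array([-np.sin(yaw),np.cos(yaw),0])
    a=np.cos(tilt)*np.array([0,0,1])-np.sin(tilt)*x
    z=-a; Y=-y; return np.stack([np.cross(Y,z),Y,z],1),a
E
python3 - <<'E'
from h import *
for c in ["top","side"]:
    P=cloud(c,np.load(c+"0.npy")); 
    rect=lambda m:cv2.minAreaRect((P[m][:,:2]*1000).astype(np.float32))
    near=lambda x,y,r:np.hypot(P[...,0]-x,P[...,1]-y)<r
    m=near(.568,-.15,.09)&(P[...,2]>.006)&(P[...,2]<.016); print(c,"base",m.sum(),rect(m))
    m=near(.52,.207,.1)&(P[...,2]>.010)&(P[...,2]<.024); print("pad",m.sum(),rect(m),np.median(P[m][:,2]))
    m=near(.533,-.157,.05)&(P[...,2]>.12); q=P[m]; print("cap",m.sum(),q.mean(0),q.min(0),q.max(0))
for y in (.1,.2,.3):
    R,a=frame(y,np.pi/6)
    for f in(R,R@np.diag([-1,-1,1])): print(y,np.round(solver.inverse_kinematics(np.array([.532,-.157,.137])+.08*a,f),2) if solver.inverse_kinematics(np.array([.532,-.157,.137])+.08*a,f) is not None else None)
    R,a=frame(y,0)
    for f in(R,R@np.diag([-1,-1,1])): print(' pad',y,solver.inverse_kinematics(np.array([.52,.207,.11]),f))
E
```

```text
top base 539 ((563.968017578125, -143.60302734375), (129.5274200439453, 149.14608764648438), 11.158281326293945)
pad 1782 ((519.9959106445312, 213.10679626464844), (132.09642028808594, 134.1992645263672), 18.0257511138916) 0.015377513208923
cap 290 [ 0.53339856 -0.15230421  0.14441718] [ 0.50661999 -0.17573726  0.12000281] [ 0.55964187 -0.13033511  0.15980034]
side base 822 ((567.5343627929688, -152.56407165527344), (132.88412475585938, 122.92432403564453), 13.081427574157715)
pad 1241 ((519.1946411132812, 206.8033905029297), (137.09341430664062, 137.4576873779297), 19.05954933166504) 0.01594025589364123
cap 342 [ 0.53116359 -0.16424326  0.14502378] [ 0.50664971 -0.18172176  0.12050612] [ 0.56171723 -0.13659021  0.16078526]
0.1 [-0.6   0.06  1.07  2.33 -0.8   0.45 -0.34]
0.1 [ 1.22  0.16 -0.86  2.24 -0.36  0.35  2.39]
 pad 0.1 [-0.89882925  0.49716865  0.59124053  1.94150248 -0.37479107  0.81276122
 -1.57240216]
 pad 0.1 [-0.48581821  0.44738724  0.05918796  1.91436439 -0.03636391  0.78085488
  1.26418785]
0.2 [-0.83  0.34  1.52  2.31 -1.16  0.8   0.12]
0.2 [ 1.26  0.19 -0.86  2.21 -0.42  0.41  2.56]
 pad 0.2 [-0.88620142  0.49358393  0.57418274  1.94073466 -0.36312981  0.8102767
 -1.48301021]
 pad 0.2 [-0.46933237  0.44764874  0.03849591  1.91322824 -0.02366206  0.78114478
  1.35297415]
0.3 [-0.32  0.13  0.89  2.27 -0.91  0.63 -0.01]
0.3 [ 1.44  0.28 -1.05  2.18 -0.25  0.44  2.54]
 pad 0.3 [-0.87376473  0.49022589  0.5574643   1.93997328 -0.3517812   0.8079631
 -1.39333475]
 pad 0.3 [-0.45273815  0.44806163  0.01767493  1.91208337 -0.01087049  0.78153818
  1.44170506]
```

```bash
python3 - <<'E'
from h import *
R0,_=frame(.2,0); R,a=frame(.2,np.pi/6)
try:
    env.reach(np.array([.50,.0,.33]),R0); print(env.sense()["t"],np.round(env.sense()["joint_positions"],2))
    env.reach(np.array([.532,-.157,.139])+.085*a,R)
except Exception as e: print(repr(e))
s=env.sense(); print(s["t"],np.round(s["joint_positions"],2),s["ee_pos"])
im,d=viewer.read_camera("wrist"); cv2.imwrite("pics/w1.png",im[:,:,::-1]); np.savez("w1.npz",d=d,p=s["ee_pos"],R=s["tcp_rot"])
i=viewer.camera_info("wrist"); print(i)
for n in ["tube_cap","rest_seat","rest_cap","rest","tube"]:
    for f in(search_frame,tip_of): print(n,[(np.round(q["at"],4).tolist(),round(q["score"],2)) for q in f("wrist",n)[:2]])
E
```

```text
4.05 [-0.79  0.1   0.79  1.86 -0.08  1.22 -1.34]
5.2167 [ 0.25  0.07  0.21  2.26 -0.74  0.5  -0.3 ] [ 0.49119267 -0.16492506  0.21311179]
{'intrinsics': array([[325.1922621 ,   0.        , 280.67988647],
       [  0.        , 325.1922621 , 206.02210308],
       [  0.        ,   0.        ,   1.        ]]), 'T_tool_cam': array([[-1.12906440e-03,  9.60692367e-01,  2.77612863e-01,
         7.88405540e-02],
       [ 9.99999169e-01,  1.25744632e-03, -2.84409093e-04,
         6.19727012e-04],
       [-6.22312917e-04,  2.77612311e-01, -9.60692988e-01,
        -1.69435168e-01],
       [ 0.00000000e+00,  0.00000000e+00,  0.00000000e+00,
         1.00000000e+00]])}
tube_cap [([0.5285, -0.1564, 0.152], 0.84), ([0.5509, -0.1515, 0.0071], 0.23)]
tube_cap [([0.5297, -0.1566, 0.1388], 0.9), ([0.7508, 0.0309, -0.0033], 0.67)]
rest_seat [([0.5551, -0.1506, 0.0111], 0.88)]
rest_seat [([0.5892, -0.1446, 0.0402], 0.9)]
rest_cap [([0.551, -0.1533, 0.0104], 0.83)]
rest_cap []
rest [([0.5494, -0.1515, 0.0088], 0.67)]
rest [([0.5311, -0.1529, 0.1418], 0.28)]
tube [([0.5322, -0.1544, 0.1454], 0.57)]
tube [([0.5662, -0.0123, -0.0007], 0.44)]
```

View pics/w1.png

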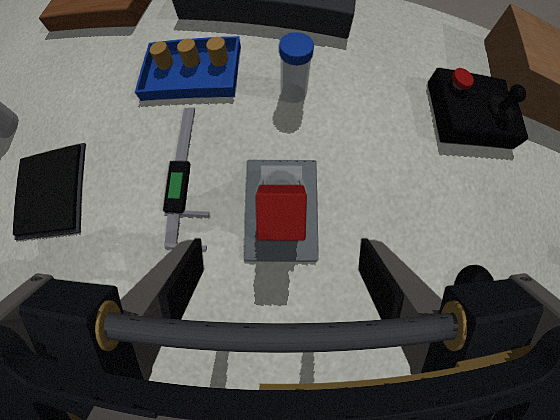

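Cap face spans columns 257–307, rows 185–240, centred between the fingers; the base's edges (columns 246–317) run almost parallel to the tool, so the yaw is close to 0.2. Refining it with wrist depth.

```bash
cat >> h.py <<'E'
def wcloud(d,p,R):
    i=viewer.camera_info("wrist");K=i["intrinsics"];T=i["T_tool_cam"];v,u=np.indices(d.shape)
    X=(u-K[0,2])/K[0,0];Y=(v-K[1,2])/K[1,1];th=np.maximum(np.hypot(X,Y),1e-9);s=np.tan(th)/th
    c=np.stack([X*s*d,-Y*s*d,-d],-1)
    return (c@T[:3,:3].T+T[:3,3])@np.asarray(R).T+p
E
python3 - <<'E'
from h import *
w=np.load("w1.npz"); P=wcloud(w["d"],w["p"],w["R"])
im=cv2.imread("pics/w1.png").astype(int)
win=np.zeros(P.shape[:2],bool); win[155:265,240:325]=1
m=win&(P[...,2]>.006)&(P[...,2]<.016); print(m.sum(),cv2.minAreaRect((P[m][:,:2]*1000).astype(np.float32)))
red=win&(im[...,2]>110)&(im[...,1]<60)
q=P[red]; R,a=frame(.2,np.pi/6)
L=(q-np.array([.532,-.157,.139]))@R
print(red.sum(),np.percentile(L,[1,5,50,95,99],axis=0))
top=red&False; top[190:236,262:302]=True; 
Q=P[top]; c=Q.mean(0); n=np.linalg.svd(Q-c,full_matrices=0)[2][2]; print("face",c,n*np.sign(n[2]),a, (c-[.532,-.157,.139])@R)
cnt=cv2.findContours(red.astype(np.uint8),0,2)[0]; print(cv2.minAreaRect(max(cnt,key=len)))
f=P[top|red]; f=f[abs((f-c)@n)<.004]; L=((f-[.532,-.157,.139])@R)[:,:2]*1000; print(cv2.minAreaRect(L.astype(np.float32)))
E
```

```text
3762 ((567.1204833984375, -150.35733032226562), (129.790283203125, 90.82840728759766), 11.13817024230957)
114 [[-0.01684226 -0.01737116 -0.0116886 ]
 [-0.00294165 -0.01576934 -0.0111795 ]
 [ 0.01867928 -0.0010076  -0.01001836]
 [ 0.01947817  0.01757263 -0.00850632]
 [ 0.01962324  0.01840293 -0.00803527]]
face [ 0.53042348 -0.1582849   0.15046614] [ 0.19692401 -0.98041783  0.00134662] [-0.49003329 -0.09933467  0.8660254 ] [ 0.00417391  0.00094608 -0.01083015]
((280.50677490234375, 194.29055786132812), (47.0078010559082, 2.8694746494293213), 1.8476102352142334)
((31.086532592773438, 0.951812744140625), (7.243170738220215, 97.43949127197266), 89.99959564208984)
```

```bash
cat >> h.py <<'E'
YAW=.1944
Rg,A=frame(YAW,np.pi/6); Ru,_=frame(YAW,0)
SEAT=np.array([.5867,-.1465,.042]); CAP=SEAT+.110*A
G=CAP+(.001-.019)*A   # TCP at grasp
PAD=np.array([.520,.208,.016])
def st(tag=""):
    s=env.sense(); print(tag,round(s["t"],2),np.round(s["ee_pos"],4),"F",np.round(s["wrist_force"],2),"w",round(s["gripper_width"],4),"g",np.round(s["grasp_force"],1)); return s
E
python3 - <<'E'
from h import *
env.movel(G+.06*A,Rg,.2); st()
env.movel(G,Rg,.1); st("at")
effector.grasp(45); st("grasped")
env.movel(G+[0,0,.01],Rg,.05); st("up1")
env.movel(G+[0,0,.10],Rg,.12); s=st("up")
print(np.round(s["joint_positions"],2))
im,d=viewer.read_camera("side"); cv2.imwrite("pics/s2.png",cv2.resize(im[150:300,220:380,::-1],None,fx=4,fy=4))
E
```

```text
6.14 [ 0.5116 -0.1611  0.1731] F [-0.38  0.12  1.06] w 0.0921 g 0.0
at 6.89 [ 0.5416 -0.1559  0.1225] F [ 0.28 -1.22  0.09] w 0.092 g 0.0
grasped 7.72 [ 0.5416 -0.1553  0.1216] F [-0.79  0.2   0.01] w 0.04 g 45.0
up1 8.07 [ 0.5412 -0.1552  0.1313] F [-1.01  0.56 -2.12] w 0.0398 g 45.0
up 8.97 [ 0.5409 -0.155   0.2207] F [ 0.81  0.43 -2.6 ] w 0.0393 g 45.0
[ 0.15  0.13  0.25  2.18 -0.7   0.49 -0.42]
```

View pics/s2.png

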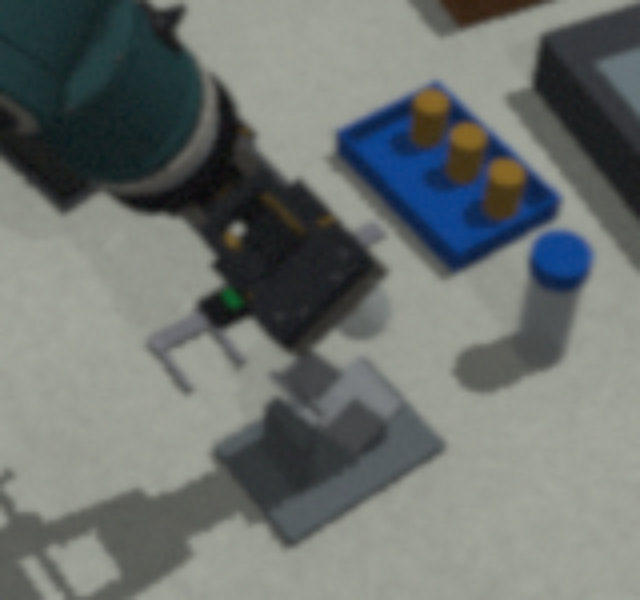

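The crop shows the tube in the gripper at (370,310), clear of the empty rest at (330,450). Now over the pad, upright, and descend slowly to find contact.

```bash
cat >> h.py <<'E'
def fz(n=8):
    f=[]
    for _ in range(n): env.pause(.02); f.append(env.sense()["wrist_force"][2])
    return np.mean(f)
def pad(z): return np.array([PAD[0],PAD[1],z])
E
python3 - <<'E'
from h import *
try:
    env.movel(np.array([.530,.03,.20]),Ru,.2); st("mid")
    env.movel(pad(.15),Ru,.2); s=st("pad"); print(np.round(s["joint_positions"],2))
    print("w",fz())
    env.movel(pad(.115),Ru,.12); print("w",fz())
    for z in (.112,.109,.107,.105,.103):
        env.movel(pad(z),Ru,.05); print(z,env.sense()["ee_pos"][2].round(4),fz(6).round(2))
    st()
except env.PlanningError as e: print(repr(e)); st()
E
```

```text
mid 10.62 [0.5298 0.029  0.2001] F [-0.52 -0.24 -3.43] w 0.0396 g 45.0
pad 11.69 [0.5205 0.2064 0.1503] F [ 0.15  0.2  -3.45] w 0.04 g 45.0
[-0.57  0.39  0.16  1.89 -0.08  0.86 -1.74]
w -3.161353600636439
w -2.9972228472716864
0.112 0.1121 -3.34
0.109 0.1087 -3.13
0.107 0.1077 2.66
0.105 0.1052 3.56
0.103 0.1031 4.12
 14.15 [0.5203 0.2082 0.1032] F [0.95 0.87 4.18] w 0.0399 g 45.0
```

```bash
cat >> h.py <<'E'
def rap(rate,up=.121,dn=.100):
    env.movel(pad(up),Ru,.08); w=fz(6); t=env.sense()["t"]
    if w>-1.9: return w,0,t
    env.movel(pad(dn),Ru,rate); dt=env.sense()["t"]-t; env.pause(.1)
    return w,dt,t
E
python3 - <<'E'
from h import *
for r in (.1,.13,.16): print(np.round(rap(r),3))
env.pause(.1); st()
im,d=viewer.read_camera("side"); cv2.imwrite("pics/s3.png",cv2.resize(im[130:220,180:300,::-1],None,fx=5,fy=5))
E
```

```text
[-3.382  0.358 14.625]
[-3.304  0.308 15.6  ]
[-3.502  0.283 16.525]
 17.01 [0.5207 0.2084 0.101 ] F [1.86 1.73 4.46] w 0.0397 g 45.0
```

View pics/s3.png

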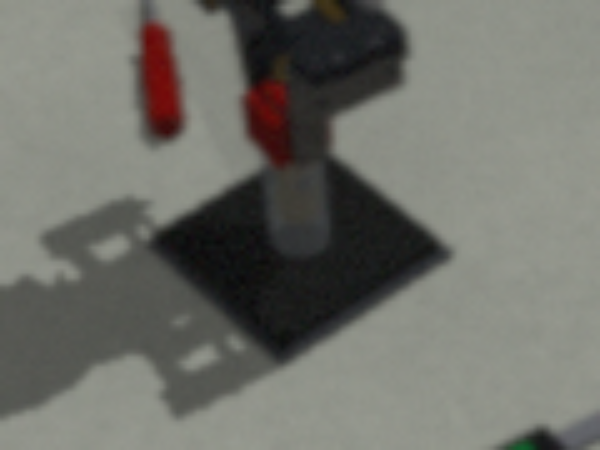

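The picture shows the tube standing on the pad with its mouth at about (300,245) and the roller still up inside at (295,190). More raps.

```bash
python3 - <<'E'
from h import *
for r in (.17,)*5:
    q=rap(r); print(np.round(q,3))
    if q[1]==0: break
st()
im,d=viewer.read_camera("side"); cv2.imwrite("pics/s4.png",cv2.resize(im[130:220,180:300,::-1],None,fx=5,fy=5))
E
```

```text
[-3.349  0.275 17.575]
[-3.144  0.275 18.467]
[-1.209  0.    19.358]
 19.36 [0.5193 0.2077 0.1206] F [-0.25 -0.42 -1.49] w 0.0396 g 45.0
```

View pics/s4.png

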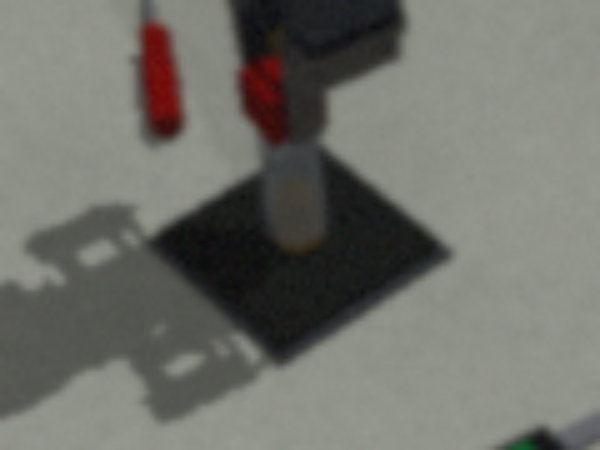

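The roller stands free on the pad at (298,215), its base just below the lifted mouth, and the weight reads 1.2 N. Lift straight off and carry the empty tube back above the rest.

```bash
python3 - <<'E'
from h import *
env.movel(pad(.18),Ru,.1); st("off")
im,d=viewer.read_camera("side"); cv2.imwrite("pics/s5.png",cv2.resize(im[130:220,180:300,::-1],None,fx=5,fy=5))
print([(np.round(q["at"],3).tolist(),round(q["score"],2)) for q in tip_of("side","roller")[:3]])
env.movel(np.array([.530,.03,.20]),Ru,.25)
D=np.array([0,.0005,0])
env.movel(G+D+[0,0,.10],Rg,.25); st("above"); print(fz())
env.movel(G+D+[0,0,.03],Rg,.15); s=st("30"); print(fz())
E
```

```text
off 20.15 [0.5196 0.2078 0.1796] F [-0.27 -0.17 -1.64] w 0.0393 g 45.0
[([0.522, 0.213, 0.017], 0.65)]
above 22.71 [ 0.5416 -0.1544  0.2217] F [-0.12 -0.3  -1.27] w 0.0398 g 45.0
-0.744873227672009
30 23.46 [ 0.5419 -0.1551  0.1519] F [ 0.27 -0.78 -0.72] w 0.0398 g 45.0
-0.9352468632235523
```

View pics/s5.png

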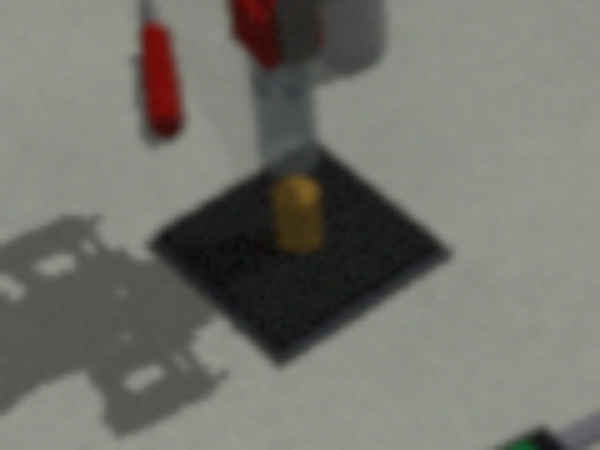

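The roller stands upright on the pad at (298,215), with the empty tube above it. Lowering the tube in, watching force.

```bash
python3 - <<'E'
from h import *
D=np.array([0,.0005,0])
for dz in (.012,.006,.003,.001,-.001,-.003,-.005):
    env.movel(G+D+[0,0,dz],Rg,.06)
    f=np.mean([(env.pause(.02),env.sense()["wrist_force"])[1] for _ in range(6)],0); print(dz,np.round(env.sense()["ee_pos"]-G,4),np.round(f,2))
    if f[2]>4: break
st()
E
```

```text
0.012 [0.0004 0.0002 0.0127] [ 0.34 -0.32 -1.37]
0.006 [0.0001 0.0004 0.0063] [-0.22  0.6  -1.15]
0.003 [0.     0.0004 0.0031] [ 0.12 -0.01 -1.04]
0.001 [-0.      0.0005  0.001 ] [ 0.12 -0.27 -1.06]
-0.001 [ 0.0004  0.0004 -0.0005] [-0.91  0.35  2.68]
-0.003 [ 0.0009  0.0005 -0.0023] [1.73 0.76 5.39]
 25.89 [ 0.5425 -0.1549  0.1194] F [1.53 0.65 4.93] w 0.0397 g 45.0
```

```bash
python3 - <<'E'
from h import *
D=np.array([0,.0005,0])
env.movel(G+D-.004*A,Rg,.05); st("press")
effector.release(); st("open")
env.movel(G+D+.12*A,Rg,.2); s=st("back")
im,d=viewer.read_camera("wrist"); cv2.imwrite("pics/w6.png",im[:,:,::-1]); P=wcloud(d,s["ee_pos"],s["tcp_rot"])
for n in ["tube_cap","rest_seat","tube"]: print(n,[(np.round(q["at"],4).tolist(),round(q["score"],2)) for q in tip_of("wrist",n)[:2]])
print(SEAT,CAP)
hsv=cv2.cvtColor(im,cv2.COLOR_RGB2HSV); m=(hsv[...,1]>140)&((hsv[...,0]<8)|(hsv[...,0]>172))&(np.linalg.norm(P-CAP,axis=-1)<.06)
L=(P[m]-SEAT)@np.stack([Rg[:,0],Rg[:,1],A],1); print(m.sum(),np.percentile(L,[2,50,98],axis=0).round(4))
im,d=viewer.read_camera("side"); cv2.imwrite("pics/s6.png",cv2.resize(im[110:300,180:400,::-1],None,fx=3,fy=3))
E
```

```text
press 26.14 [ 0.5435 -0.1547  0.1181] F [-0.16 -0.56  4.18] w 0.0396 g 45.0
open 27.02 [ 0.5435 -0.1545  0.1182] F [ 0.75 -0.33  0.44] w 0.0918 g 0.0
back 27.79 [ 0.4827 -0.1661  0.2252] F [ 0.16 -0.77  0.6 ] w 0.092 g 0.0
tube_cap [([0.5332, -0.1578, 0.1419], 0.62)]
rest_seat [([0.5901, -0.1429, 0.0456], 0.92)]
tube [([0.5864, -0.1457, 0.0426], 0.69)]
[ 0.5867 -0.1465  0.042 ] [ 0.53273599 -0.15712478  0.13726279]
2417 [[-0.0175 -0.0186  0.0957]
 [ 0.0044  0.      0.1223]
 [ 0.0199  0.0189  0.1239]]
```

View pics/s6.png

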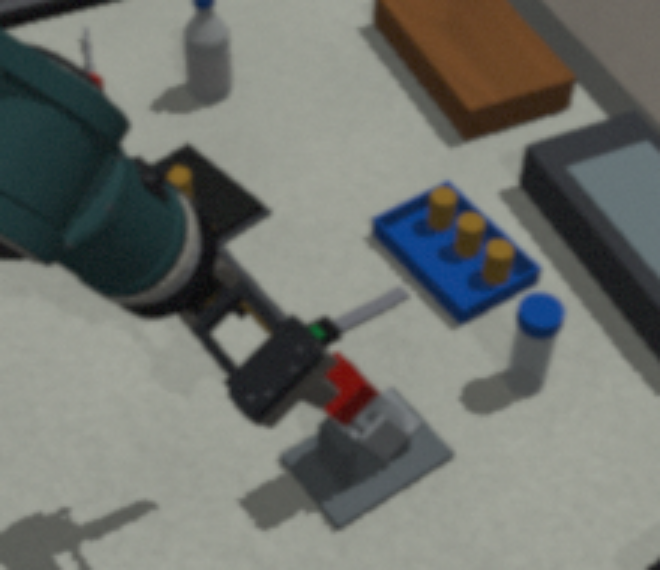

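View pics/w6.png

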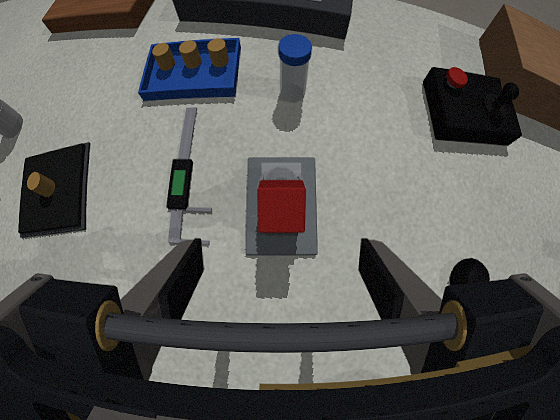

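The cap sits centred in the rest at (282,206) with its top face 122 to 123 mm from the seat, so the tube is fully home. The roller stands on the pad at (42,184) and nothing else has moved.

```bash
python3 - <<'E'
from h import *
print(workorder.finish_job())
E
```

```text
the job is handed in; nothing more can be done
None
```

The job is handed in at about 28 s: the roller came loose after five raps and stands upright on the pad, the empty tube is fully home in the rest, and the last pictures show nothing else disturbed.

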